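# Load the ratchet-lift steamer basket with corn

## Robot

A 7-joint arm with a two-finger parallel gripper is mounted at the origin on the work surface. World frame = base frame: x ahead of the robot, y to its left, z up, the work surface at z = 0. Lengths are in m, angles in rad, forces in N, time in s.
With the tool pointing down it reaches from about 0.4 to 0.925 m from the base axis. Payload 4.1 kg.
Tool frame: the origin (TCP) lies at the very end of the fingers, on their centre line; the grasp point (between the pads) lies 19 mm behind it; x points along the fingers, z is the direction in which the jaws open and shut, and the axes are right-handed (so a half turn about x gives the same grasp; the last joint's range is limited). The gripper opens to 85 mm and grips with 20 to 120 N. Pads are 22 mm wide; open, the fingers measure 114 mm over their backs; the gripper's body (76 mm by 85 mm) begins 54 mm behind the grasp point. The pads swing forward as they close: fully open they stand 13 mm farther back than shut.
Start: joints at [1.036, 0.398, 0.045, 1.537, -0.019, 1.207, -0.051], TCP at [0.274, -0.589, 0.231] pointing down, gripper open.
Joint ranges: [-2.82, 2.82], [-0.49, 2.23], [-1.37, 1.46], [0, 2.46], [-1.36, 4.5], [0.23, 2], [-2.94, 2.94]. Speed limits (rad/s): [2.57, 2.57, 3.14, 3.14, 3.14, 3.14, 3.14].

## Interface

Orientations are given as a unit quaternion [x, y, z, w].
In Python, from station import arm, planner, cams gives the robot as it stands. The module is installed in compiled form; this text tells all that it offers. Calls block until the motion is done:
- arm.move_pose(position, orientation): joint-space move of the TCP to a pose.
- arm.move_l(position, feed=0.15, attitude=None, force_limit=None): straight line of the TCP; attitude=None keeps the orientation; feed is the mean speed in m/s. With force_limit (N) it stops when the force on the tool has changed by that much, and returns True; else False.
- arm.move_j(angles): joint-space move.
- arm.open_jaws() and arm.grab(): open the fingers fully, or close them until they stop; the grip force is fixed at half the most.
- arm.sleep(seconds).
- planner.solve_ik(position, orientation): joint angles nearest the present ones, or None.
- cams.get_image(name): name is "side" or "top" or "wrist"; returns a dict with "img" (420x560x3 uint8, red, green, blue), "intrinsics" (3x3 intrinsics, pixels), "k1" (the pictures are not rectified: a ray, as slopes to the right and down, at radius r is drawn at 1 + k1 r^2 times it, then the intrinsics apply), "R" (3x3) and "t" (3): a world point X has camera coordinates R X + t. Camera axes: x right, y down, z forward; pixel columns grow to the right and rows downward; lengths in m; the calibration is good to about 2 mm. A picture is of the moment at which its call begins. There is no depth.
A pose or a line that the arm cannot do raises arm.Unreachable and nothing moves.
- arm.close_job(): hands the job in, once; it reports no verdict.
Readings, each from a call of its own:
- arm.read_time_s(): time.
- arm.read_joints(): joint angles.
- arm.read_dq(): joint speeds.
- arm.read_joint_torque(): joint torques, N m.
- arm.read_ee_pos(): TCP position.
- arm.read_eef_rot(): TCP orientation.
- arm.read_contact_force(): force on the tool from outside, world axes, zero at the start.
- arm.read_wrist_torque(): the same for the moment, N m.
- arm.read_opening(): opening from 0.0 (shut) to 1.0 (fully open).
Only numpy, scipy, OpenCV 4.12 (cv2) and the standard library are available. Lean on these libraries where they do the work, as an engineer would, in place of code of your own. Each camera call takes 0.05 s, during which the arm holds its last target. There are 200 camera calls.

## Task

Raise the steamer basket by its rail's blue grip to the top tooth and let the pawl hold it there; then take the tray by its handle and tip its corn rounds into the raised basket, and pick up and add any round that lies on the chopping board (or that has missed the basket). Put the empty tray back flat on its green mat, and, once all the corn is in the raised basket, press and hold the red pad of the pawl until the basket has sunk fully home. Leave the sauce bottle and the bowl where they are.

Things in the scene. Friction and masses are not known exactly. Their poses are not given: they have to be found in the camera images.
- basket_floor (a point): Centre of the top of the floor of the square wire basket (inside 156 x 156 mm; rim 64 mm above this point, but the back wall on the rail's side is a plate reaching 109 mm), which hangs on the sliding rail. Axes are the steamer's: x points to the mast with the rail (its back), y to the red pad's side, z up. With the rail fully down this point is 26 mm over the counter.
- steamer: Steamer, fixed: an open square steel well, 190 x 190 mm, 85 mm high, in which the basket rides up and down, and at its back (+x) a mast plate 155 mm high, 147 mm from the well's centre. Origin on the counter under the well's centre; axes as the basket's.
- basket (a joint): Height of rail and basket in m: 0 = fully down, at most 0.104. A sprung pawl lets the rail rise and holds it on four teeth: 0.022, 0.044, 0.066, 0.088 (top). To click over the top tooth it must rise past 0.093, then be let down onto the pawl. Lifting takes 6 to 12 N. With the pawl lifted, the basket sinks by itself, damped, at about 0.05 to 0.1 m/s. Starts down or on the first tooth.
- rail_grip (a point): Centre of the blue grip block on top of the rail: 20 mm along steamer x, 34 mm along y, 36 mm tall, 125 mm behind (+x of) the basket's centre, 208 mm over the counter when the rail is down. Axes as the steamer's. Pinch it from above and pull it straight up.
- pawl_pad (a point): Centre of the top of the red 30 x 30 mm press pad on the pawl's tail, 108 mm to the +y side of the rail, 128 mm over the counter at rest. Pressing it down lifts the pawl: the rail is free when the pad has gone down about 14 mm (5 to 9 N while the rail hangs on the pawl); it stops at 24 mm. The pawl springs back when let go, so hold the pad down until the basket has sunk home.
- pawl (a joint): Pawl angle in rad: 0 = resting under a tooth, over about 0.25 = clear of the teeth, 0.45 = its stop.
- mat_home (a point): Spot on the top of the green mat (320 x 170 x 4 mm, fixed) over which the tray's centre belongs. x points along the mat away from the robot; the mat reaches from -220 to +100 mm in x and 85 mm to either side.
- tray_centre (a point): Centre of the top of the floor of the polished metal tray (150 x 110 mm, floor 3 mm thick; rims 25 mm high over the underside at the back and both sides; the front edge at x = +75 mm is open). x points from handle to open front, z up. About 170 g empty. Its floor is slippery: corn starts to slide at a slope of about 20 to 29 degrees.
- tray_handle (a point): Grip point of the tray's black bar handle: 105 mm behind the tray's centre and 32 mm over the tray's underside. The bar runs along the tray's x, from 48 mm behind this point to 27 mm before it, 16 mm wide, 22 mm deep. Axes as the tray's.
- sauce: Amber sauce bottle, 52 mm wide, 150 mm tall, a bystander; origin at the centre of its foot.
- bowl: White bowl, 110 mm wide, 50 mm tall, a bystander; origin at the centre of its foot.
- corn1_c (a point): Centre of a yellow corn-on-the-cob round, 38 mm in diameter, 32 mm long along its own z, 30 g, standing on end on the tray at the start. May be absent.
- corn2_c (a point): Centre of a yellow corn-on-the-cob round, 38 mm in diameter, 32 mm long along its own z, 30 g, standing on end on the tray at the start. May be absent.
- corn3_c (a point): Centre of a yellow corn-on-the-cob round, 38 mm in diameter, 32 mm long along its own z, 30 g, standing on end on the tray at the start. May be absent.
- corn4_c (a point): Centre of a yellow corn-on-the-cob round, 38 mm in diameter, 32 mm long along its own z, 30 g, standing on end on the tray at the start. May be absent.
- corn5_c (a point): Centre of a yellow corn-on-the-cob round, 38 mm in diameter, 32 mm long along its own z, 30 g, standing on end on the tray at the start. May be absent.
- corn6_c (a point): Centre of a yellow corn-on-the-cob round, 38 mm in diameter, 32 mm long along its own z, 30 g, standing on end on the tray at the start. May be absent.
- stray1_c (a point): Centre of a yellow corn-on-the-cob round (38 mm in diameter, 32 mm long along its own z, 30 g), standing on end on the 12 mm thick wooden chopping board at the start. May be absent.
- stray2_c (a point): Centre of a yellow corn-on-the-cob round (38 mm in diameter, 32 mm long along its own z, 30 g), standing on end on the 12 mm thick wooden chopping board at the start. May be absent.
- stray3_c (a point): Centre of a yellow corn-on-the-cob round (38 mm in diameter, 32 mm long along its own z, 30 g), standing on end on the 12 mm thick wooden chopping board at the start. May be absent.
Things that resemble listed ones, but are neither listed nor needed, are in the scene too. What is shaped like the part that bears stray2_c but turquoise is not meant.

How it is judged:
By the outcome, as a careful person would: the job done as asked, in the order asked, and still so for the second after the job is handed in, with the robot touching nothing.
Of corn1, corn2, corn3, corn4, corn5, corn6 only 3 to 6 are there at a start; the rules pass over those that are not, and their reading is None.
Of stray1, stray2, stray3 only 2 to 3 are there at a start; the rules pass over those that are not, and their reading is None.
At some moment in a run one of stray1, stray2, stray3 may be knocked a few centimetres aside while the robot is not near it.
It also fails if it takes over 210 s, if anything falls off the work surface, if the arm or the gripper's body presses on something with over 40 N, if the wrist force passes 120 N, or if a joint passes its speed limit or range.

## Working session

There is one attempt and no reset: what is moved stays moved. The work goes in short steps, each a Python script; the robot and the scene stay as the last script left them, time stands still between calls to the robot, and variables do not carry over. Pictures are saved under pics/ and viewed, about 12 in all and at most 16, crops included, and the job is handed in when it is done.

```bash
mkdir -p pics
cat > h.py <<'E'
import numpy as np, cv2
from scipy.spatial.transform import Rotation as Rot
from station import arm, planner, cams
def shot(name,fn=None):
    d=cams.get_image(name)
    if fn: cv2.imwrite('pics/'+fn,d['img'][:,:,::-1])
    return d
def ray(d,px):
    K=d['intrinsics'];k=float(d['k1'])
    D=np.array([k,0,0,0,0],float)
    u=cv2.undistortPoints(np.array([[px]],float),np.array(K,float),D)[0,0]
    R=np.array(d['R']);t=np.array(d['t'])
    return -R.T@t, R.T@np.array([u[0],u[1],1])
def onz(d,px,z):
    o,v=ray(d,px); return o+v*(z-o[2])/v[2]
def proj(d,X):
    p,_=cv2.projectPoints(np.array(X,float).reshape(-1,1,3),cv2.Rodrigues(np.array(d['R'],float))[0],np.array(d['t'],float),np.array(d['intrinsics'],float),np.array([float(d['k1']),0,0,0,0]))
    return p[:,0]
def blobs(d,lo,hi,amin=40):
    h=cv2.cvtColor(d['img'],cv2.COLOR_RGB2HSV);m=cv2.inRange(h,np.array(lo),np.array(hi))
    n,l,s,c=cv2.connectedComponentsWithStats(m)
    return m,[(s[i,4],c[i].round(1),s[i,:4]) for i in range(1,n) if s[i,4]>=amin]
def quat(yaw):
    # tool x down, tool z (jaw dir) horizontal at yaw
    x=np.array([0,0,-1.]);z=np.array([np.cos(yaw),np.sin(yaw),0]);y=np.cross(z,x)
    return Rot.from_matrix(np.c_[x,y,z]).as_quat()
E
python3 - <<'E'
from h import *
for n in('top','side'):
    d=shot(n,n+'0.png'); print(n,-np.array(d['R']).T@d['t'],d['k1'],np.array(d['intrinsics'])[0])
    for nm,lo,hi in(('red',(0,150,80),(6,255,255)),('blue',(105,130,60),(128,255,255)),('green',(40,80,40),(80,255,255)),('yellow',(20,120,120),(34,255,255))):
        m,b=blobs(d,lo,hi); print(nm,[(int(a),c.tolist(),w.tolist()) for a,c,w in b])
print(arm.read_ee_pos(),arm.read_eef_rot(),arm.read_time_s())
E
```

```text
top [0.32251618 0.03704501 1.08767295] -0.0875460555616559 [434.67481213   0.         275.84739523]
red [(80, [274.2, 103.6], [270, 99, 9, 11]), (155, [350.3, 186.9], [344, 181, 13, 13]), (207, [503.7, 219.3], [499, 180, 10, 78])]
blue [(150, [411.7, 176.2], [403, 171, 18, 13])]
green [(5387, [196.4, 252.5], [158, 175, 81, 130])]
yellow [(168, [512.9, 217.3], [508, 180, 10, 78]), (125, [191.5, 192.1], [184, 185, 16, 15]), (115, [212.9, 191.8], [206, 185, 15, 14]), (128, [190.6, 208.7], [183, 201, 15, 16]), (123, [212.6, 209.1], [205, 201, 16, 16]), (130, [285.9, 213.7], [279, 206, 15, 16]), (126, [211.7, 228.1], [204, 221, 16, 15]), (136, [297.4, 245.4], [290, 238, 16, 16])]
side [0.39822074 1.02380573 0.74599995] -0.00364690053666314 [502.91208823   0.         281.71448602]
red [(74, [264.3, 184.3], [259, 180, 12, 9]), (60, [171.1, 207.7], [167, 204, 9, 10])]
blue []
green [(5122, [310.5, 330.3], [207, 287, 161, 74])]
yellow [(113, [308.5, 239.5], [301, 235, 16, 10]), (130, [276.0, 243.7], [269, 238, 15, 12]), (167, [240.7, 292.3], [232, 286, 18, 13]), (167, [261.7, 293.7], [253, 287, 18, 14]), (168, [283.6, 295.4], [275, 289, 18, 15]), (200, [237.7, 308.7], [229, 301, 18, 16]), (203, [258.8, 310.4], [250, 303, 18, 15])]
[ 0.27417848 -0.58873281  0.23037093] [ 0.3803598   0.59681989 -0.37975975  0.59574741] 0.1
```

View pics/top0.png

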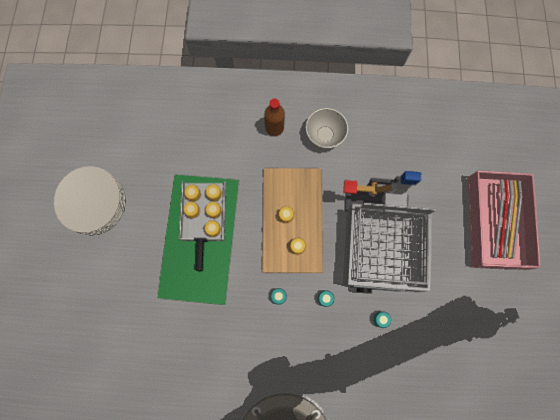

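View pics/side0.png

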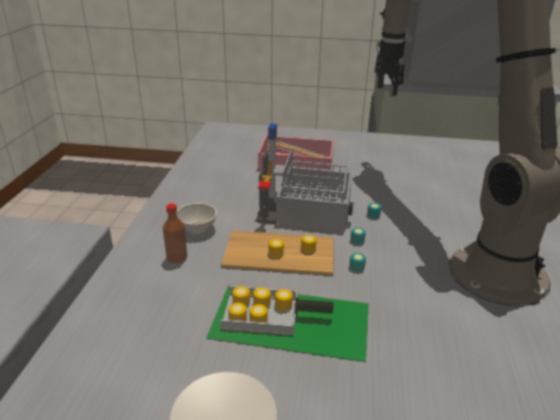

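The top view (up = +x, left = +y) shows five rounds on the tray at about (191-213, 192-228) with its handle at (199,255). Two yellow strays lie on the board at (286,214) and (297,245). The blue grip is at (412,177), the red pad at (350,187) and the basket at about (390,248). The turquoise rounds at (278,296), (326,298) and (383,319) are decoys, as is the red bottle cap at (274,104).

Run:
```python
from h import *
d=shot('top');s=shot('side')
pad=onz(d,(350.3,186.9),.128); print('pad',pad, 'side',onz(s,(264.3,184.3),.128))
for z in(.226,.248): print('grip top',z,onz(d,(411.7,176.2),z))
m,b=blobs(s,(105,100,40),(130,255,255),20);print(b)
for a,c,w in blobs(s,(105,100,40),(130,255,255),20)[1]:
    for z in(.208,.230): print('grip side',c,onz(s,c,z))
for p in[(191.5,192.1),(212.9,191.8),(190.6,208.7),(212.6,209.1),(211.7,228.1)]: print('corn',onz(d,p,.004+.003+.032))
for p in[(285.9,213.7),(297.4,245.4)]: print('stray',onz(d,p,.044))
for p in[(308.5,239.5),(276,243.7)]: print('stray side',onz(s,p,.040))
# black handle in top
h=cv2.cvtColor(d['img'],cv2.COLOR_RGB2HSV);mk=((h[:,:,2]<60)).astype(np.uint8);mk[:,:150]=0;mk[:,245:]=0;mk[:225]=0;mk[300:]=0
n,l,st,c=cv2.connectedComponentsWithStats(mk);i=1+np.argmax(st[1:,4]);ys,xs=np.where(l==i);P=np.array([onz(d,(x,y),.004+.043)[:2] for x,y in zip(xs,ys)])
r=cv2.minAreaRect(P.astype(np.float32));print('handle',st[i],r,cv2.boxPoints(r))
m,b=blobs(d,(40,80,40),(80,255,255));cs,_=cv2.findContours(m,cv2.RETR_EXTERNAL,cv2.CHAIN_APPROX_NONE);c=max(cs,key=cv2.contourArea)[:,0]
P=np.array([onz(d,p,.004)[:2] for p in c]);r=cv2.minAreaRect(P.astype(np.float32));print('mat',r,cv2.boxPoints(r))
for n,dd,(x,y,w,hh) in(('ct',d,(330,150,120,160)),('ct2',d,(140,160,200,150))):
    cv2.imwrite(f'pics/{n}.png',cv2.resize(dd['img'][y:y+hh,x:x+w,::-1],None,fx=3.7,fy=3.7,interpolation=cv2.INTER_CUBIC))
a=cv2.resize(d['img'][150:310,330:450,::-1],(450,600),interpolation=2);cv2.imwrite('pics/ct.png',a)
```

```text
pad [ 0.59057931 -0.12301983  0.128     ] side [ 0.59041213 -0.11681327  0.128     ]
grip top 0.226 [ 0.59297648 -0.23516843  0.226     ]
grip top 0.248 [ 0.58607116 -0.22821835  0.248     ]
[(np.int32(52), array([272.2, 128.8]), array([269, 124,   7,  14], dtype=int32))]
grip side [272.2 128.8] [ 0.59877374 -0.30130012  0.208     ]
grip side [272.2 128.8] [ 0.59057269 -0.24711363  0.23      ]
corn [0.58241786 0.25803381 0.039     ]
corn [0.5857726  0.20451023 0.039     ]
corn [0.54002795 0.25644251 0.039     ]
corn [0.54171286 0.20173349 0.039     ]
corn [0.49411011 0.20018854 0.039     ]
stray [0.53803434 0.02034947 0.044     ]
stray [ 0.46130106 -0.01085354  0.044     ]
stray side [ 0.46121814 -0.01102986  0.04      ]
stray side [0.53832641 0.02010595 0.04      ]
handle [194 239  14  32 264] ((0.42746439576148987, 0.22197489440441132), (0.07474513351917267, 0.03174645081162453), 3.057581901550293) [[0.38929835 0.2358321 ]
 [0.39099172 0.20413083]
 [0.46563044 0.2081177 ]
 [0.46393707 0.23981896]]
mat ((0.47474271059036255, 0.23746313154697418), (0.16803880035877228, 0.3176233470439911), 87.70589447021484) [[0.31269512 0.15986815]
 [0.6300639  0.147154  ]
 [0.6367903  0.3150581 ]
 [0.31942153 0.32777226]]
```

View pics/ct.png

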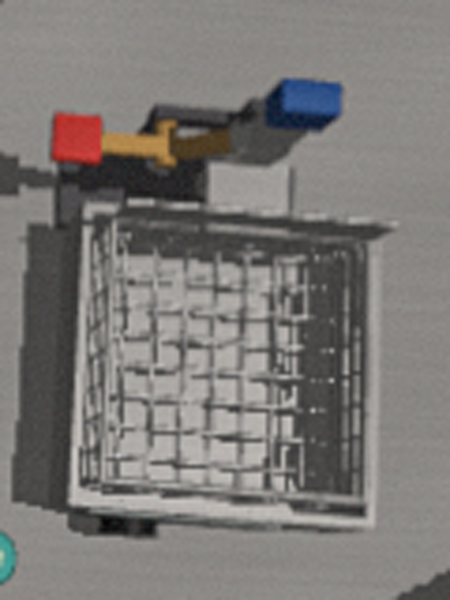

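View pics/ct2.png

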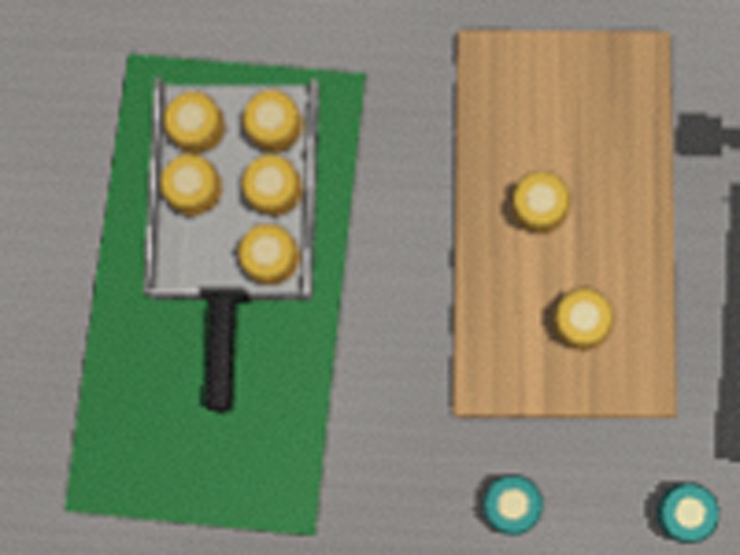

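Decoys ruled out: the strays meant are the yellow rounds on the board, crop (540,200) and (583,317), and the turquoise ones are off it. Triangulating the grip gives z ≈ 0.23, so the rail is on the first tooth. I'll go above the grip and look from close by.

Run:
```python
from h import *
d=shot('top')
f=lambda x,y:(x/3.75+330,y/3.75+150)
A=onz(d,f(70,507),.085);B=onz(d,f(375,527),.085);print('well front',A,B,np.degrees(np.arctan2(A[0]-B[0],A[1]-B[1])), np.linalg.norm(A-B))
th=-np.radians(3)
q=quat(th+np.pi/2); q2=quat(th-np.pi/2)
for qq in(q,q2): print(planner.solve_ik([.588,-.23,.36],qq))
arm.move_pose([.57,-.23,.36],q)
w=shot('wrist','w1.png');print(arm.read_joints(),-np.array(w['R']).T@w['t'])
m,b=blobs(w,(105,130,60),(128,255,255));print(b)
m,b=blobs(w,(0,150,80),(6,255,255));print(b)
```

```text
well front [ 0.36984076 -0.12983141  0.085     ] [ 0.36536772 -0.31873685  0.085     ] 1.3564370736068128 0.18895838981830296
[ 0.71321625  0.34206361 -0.56065474  1.37558523  0.18016259  1.47470011
  1.68004263]
[ 0.39092586  0.30562099 -0.11534177  1.38524913  0.03487771  1.45270147
 -1.34638224]
[ 0.73424346  0.30808709 -0.55420445  1.41833116  0.16173811  1.46138118
  1.69912115] [ 0.50344471 -0.22826086  0.50352493]
[(np.int32(1200), array([280.8, 218.1]), array([261, 203,  40,  31], dtype=int32))]
[(np.int32(831), array([ 62.3, 162.4]), array([ 58,  92,  14, 143], dtype=int32)), (np.int32(622), array([374.1, 188.4]), array([361, 177,  27,  24], dtype=int32))]
```

View pics/w1.png

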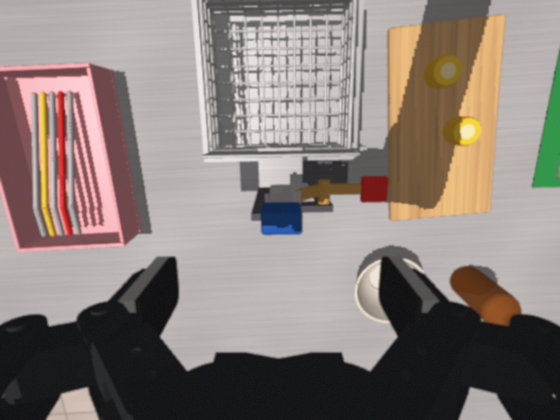

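The wrist view shows the grip at (281,218), the pad at (374,188) and the basket above them, with image up = −x. The fingers have a clear way down to the grip.

Run:
```python
from h import *
w=shot('wrist')
for z in(.23,.248):print(onz(w,(280.8,218),z))
print('pad',onz(w,(374.1,188.4),.128), onz(w,(361,188),.128),onz(w,(388,188),.128))
# basket back plate/rim corners (z~.157 plate top)
print(onz(w,(203,157),.157),onz(w,(359,157),.157))
m,b=blobs(w,(105,130,60),(128,255,255));h=cv2.cvtColor(w['img'],cv2.COLOR_RGB2HSV)
print(h[200:236:3,281])
```

```text
[ 0.58797959 -0.2310919   0.23      ]
[ 0.58241382 -0.2309117   0.248     ]
pad [ 0.59006381 -0.12331199  0.128     ] [ 0.5887359  -0.13826323  0.128     ] [ 0.59050477 -0.1074965   0.128     ]
[ 0.54013937 -0.30849703  0.157     ] [ 0.54926794 -0.14756606  0.157     ]
[[  0   8  92]
 [110 168  76]
 [109 192  77]
 [108 204  75]
 [109 195  81]
 [109 188  88]
 [109 192  89]
 [108 191  88]
 [109 193  87]
 [108 199 122]
 [108 194 177]
 [110 171 164]]
```

Run:
```python
from h import *
q=quat(np.radians(-2.3)+np.pi/2)
X=np.array([.587,-.231,.209])
arm.move_l(X+[0,0,.1],attitude=q); print(arm.move_l(X,feed=.1,force_limit=15),arm.read_ee_pos())
f0=arm.read_contact_force()
arm.grab();print(arm.read_opening())
print(arm.move_l(X+[0,0,.0765],feed=.05,force_limit=35),arm.read_ee_pos(),arm.read_contact_force())
arm.sleep(.3)
print(arm.move_l(X+[0,0,.0655],feed=.03,force_limit=20),arm.read_ee_pos(),arm.read_contact_force())
arm.open_jaws();arm.sleep(.5)
p=arm.read_ee_pos();arm.move_l([p[0],p[1],.42])
w=shot('wrist','w2.png');m,b=blobs(w,(105,130,60),(128,255,255));print(b,-np.array(w['R']).T@w['t'])
c=b[0][1]
s=shot('side');m,b=blobs(s,(105,100,40),(130,255,255),20);print(b)
for zz in(.292,.270,.31): print(zz,onz(s,b[0][1],zz))
print(arm.read_time_s())
x,y,_=X;ct=np.array([x,y])
```

```text
False [ 0.58763803 -0.23109861  0.20991608]
0.3878046339851088
False [ 0.58711719 -0.23013882  0.28582164] [ 2.24459524  4.63180596 -5.33660338]
False [ 0.58711102 -0.23012652  0.2756713 ] [-0.15969928  4.47025808 -1.29635867]
[(np.int32(1194), array([279. , 200.6]), array([259, 185,  41,  31], dtype=int32))] [ 0.52069949 -0.22892986  0.5628964 ]
[(np.int32(46), array([272.3, 106.6]), array([270, 101,   6,  14], dtype=int32))]
0.292 [ 0.59103808 -0.2486581   0.292     ]
0.27 [ 0.60038166 -0.31031935  0.27      ]
0.31 [ 0.58339334 -0.19820799  0.31      ]
9.0667
```

View pics/w2.png

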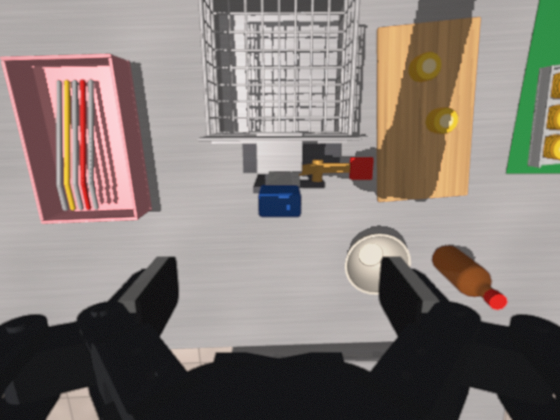

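The basket is up on the top tooth: the grip now triangulates to z ≈ 0.296, as it should, and the pawl rests under it. Next I check that the pour is reachable and look at the tray handle from close by.

```bash
cat >> h.py <<'E'
TH=np.radians(-2.3); SX=np.array([np.cos(TH),np.sin(TH),0]); SY=np.array([-np.sin(TH),np.cos(TH),0])
BC=np.array([.4622,-.2265,0])
def tray_rot(yaw,tilt): return Rot.from_euler('z',yaw)*Rot.from_euler('y',tilt)
def tool_of(Rt,sgn):
    x=np.array([0,0,-1.]);z=np.array([0,sgn,0]);y=np.cross(z,x)
    return (Rt*Rot.from_matrix(np.c_[x,y,z])).as_quat()
def tcp_for_front(F,yaw,tilt,sgn,g=.172,dz=.013):
    Rt=tray_rot(yaw,tilt); return F-Rt.apply([g,0,-dz]), tool_of(Rt,sgn)
E
python3 - <<'E'
from h import *
for sgn in(1,-1):
  for yd in(-110,-92,-75,-60,-45,-25):
    r=[]
    for t in(0,20,35,45,55):
        yaw=np.radians(yd);Fx=BC-.02*np.array([np.cos(yaw),np.sin(yaw),0])+[0,0,.19]
        p,q=tcp_for_front(Fx,yaw,np.radians(t),sgn); s=planner.solve_ik(p,q); r.append(None if s is None else np.round(s,1).tolist())
    print(sgn,yd,[x is not None for x in r], r[-1])
t=tray_rot(np.radians(2.8),0)
for sgn in(1,-1): print(sgn,planner.solve_ik([.45,.223,.018],tool_of(t,sgn)),planner.solve_ik([.44,.223,.2],tool_of(t,sgn)))
E
```

```text
1 -110 [True, True, True, True, True] [1.0, 0.3, -0.3, 1.8, -0.8, 1.5, 0.5]
1 -92 [True, True, True, True, True] [0.9, 0.4, -0.4, 1.7, -0.7, 1.7, 0.7]
1 -75 [True, True, True, True, True] [0.9, 0.4, -0.4, 1.6, -0.5, 1.8, 0.8]
1 -60 [True, True, True, True, True] [0.8, 0.5, -0.4, 1.5, -0.4, 2.0, 0.9]
1 -45 [True, True, True, True, False] None
1 -25 [True, True, True, True, False] None
-1 -110 [True, True, True, True, True] [-0.2, 0.6, 1.3, 1.8, -1.2, 2.0, -2.2]
-1 -92 [True, True, True, True, True] [0.0, 0.5, 0.9, 1.7, -0.9, 1.9, -2.2]
-1 -75 [True, True, True, True, True] [0.3, 0.4, 0.4, 1.6, -0.7, 2.0, -2.1]
-1 -60 [True, True, True, True, True] [0.6, 0.4, -0.2, 1.5, -0.4, 2.0, -2.1]
-1 -45 [True, True, True, True, False] None
-1 -25 [True, True, True, True, False] None
1 [ 0.0677599   0.51306574 -0.75038734  2.05838121  0.50779198  0.75924689
  0.62160788] [ 0.31150818  0.25046436 -0.99498023  1.92060554  0.23615544  1.09413792
  0.84079708]
-1 [-0.19634357  0.44078682 -0.419345    2.06488568  0.27681212  0.68884626
 -2.31741851] [ 0.04109583  0.18841685 -0.66801714  1.92597793  0.13259815  1.07074419
 -2.20404881]
```

Run:
```python
from h import *
q=tool_of(tray_rot(np.radians(2.8),0),1)
arm.move_pose([.45,.223,.24],q)
w=shot('wrist','w3.png');print(arm.read_ee_pos(),arm.read_joints(),-np.array(w['R']).T@w['t'])
h=cv2.cvtColor(w['img'],cv2.COLOR_RGB2HSV)
m=((h[:,:,2]<60)).astype(np.uint8)
n,l,st,c=cv2.connectedComponentsWithStats(m)
for i in range(1,n):
    if st[i,4]>300: 
        ys,xs=np.where(l==i);P=np.array([onz(w,(x,y),.047)[:2] for x,y in zip(xs,ys)],np.float32);print(st[i],cv2.minAreaRect(P))
```

```text
[0.45111478 0.2221438  0.24028935] [ 0.32765666  0.22100371 -0.99291511  1.84938365  0.20044623  1.17659933
  0.88560902] [0.38491185 0.21844959 0.38416355]
[270 120  28  78 743] ((0.4279768168926239, 0.22592109441757202), (0.07745082676410675, 0.02801268734037876), 2.5689470767974854)
[    0   258   560   162 50129] ((0.643654465675354, 0.2317272126674652), (0.21713301539421082, 0.683586835861206), 2.5692427158355713)
```

View pics/w3.png

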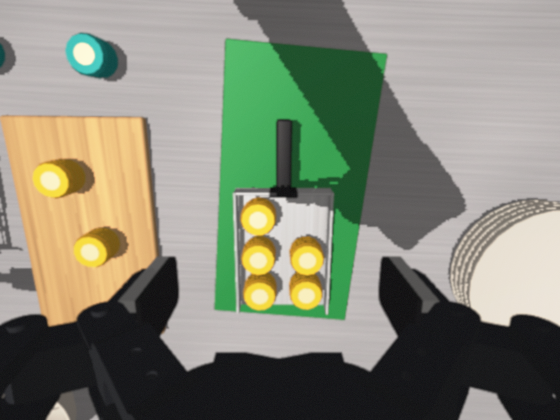

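The wrist view shows the black bar at (284,120)-(284,195) and all five rounds on the tray. I grip 8 mm forward of the handle point and lift gently.

Run:
```python
from h import *
q=tool_of(tray_rot(np.radians(2.7),0),1)
arm.move_l([.445,.2248,.12],attitude=q)
print(arm.move_l([.445,.2248,.0175],feed=.08,force_limit=12),arm.read_ee_pos())
arm.grab();print(arm.read_opening(),arm.read_ee_pos())
arm.move_l([.445,.2248,.06],feed=.04);arm.sleep(.3)
print(arm.read_contact_force(),arm.read_wrist_torque(),arm.read_ee_pos())
w=shot('wrist','w4.png');s=shot('side','s4.png')
a=cv2.resize(w['img'][90:330,150:420],None,fx=1.4,fy=1.4);b=cv2.resize(s['img'][230:350,180:400],(400,336))
b=b[:a.shape[0]];a=a[:336];cv2.imwrite('pics/v4.png',np.hstack([a,b])[:,:,::-1])
```

```text
False [0.44540165 0.2250179  0.01795912]
0.1770423442048018 [0.44513224 0.2252304  0.0177626 ]
[ 0.28950815 -0.41185834 -3.41594595] [-0.01191694  0.33590785 -0.02655446] [0.44489123 0.22477288 0.05986162]
```

View pics/v4.png

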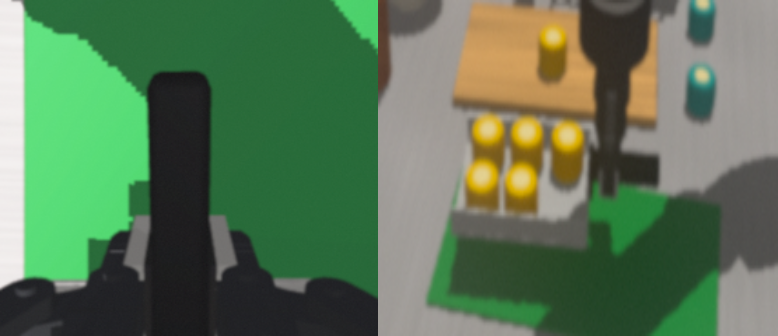

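Run:
```python
from h import *
yaw=TH-np.pi/2
arm.move_l([.445,.2248,.26],feed=.1)
def go(fy,z,t,feed):
    p,q=tcp_for_front(BC+SY*fy+[0,0,z],yaw,np.radians(t),1)
    if z>.24: print(p)
    arm.move_l(p,feed=feed,attitude=q)
p,_=tcp_for_front(BC+SY*.16+[0,0,.247],yaw,0,1)
arm.move_l(p,feed=.08,attitude=tool_of(tray_rot(yaw,0),1))
go(.032,.247,0,.08);go(.032,.2,0,.05)
for t,z in((8,.198),(15,.195)): go(.032,z,t,.03)
arm.sleep(.2)
s=shot('side','s5.png');w=shot('top')
a=cv2.resize(s['img'][90:270,220:400],(400,400));b=cv2.resize(w['img'][140:320,300:460],(360,400))
cv2.imwrite('pics/v5.png',np.hstack([a,b])[:,:,::-1]);print(arm.read_time_s(),arm.read_contact_force())
```

```text
[ 0.47038689 -0.02266434  0.26      ]
24.3333 [-0.29221045 -0.68448333 -4.33272714]
```

View pics/v5.png

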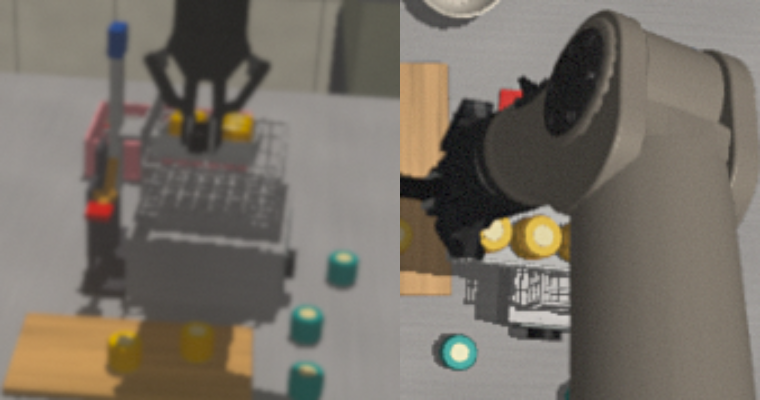

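The tray is over the basket, tilted 15°, with the corn still aboard and both strays still on the board. I continue the pour.

Run:
```python
from h import *
yaw=TH-np.pi/2
def go(fy,z,t,feed):
    p,q=tcp_for_front(BC+SY*fy+[0,0,z],yaw,np.radians(t),1)
    arm.move_l(p,feed=feed,attitude=q)
for t,z in((20,.187),(24,.180),(28,.174),(32,.172),(37,.172),(43,.174),(50,.176)):
    go(.032,z,t,.025); arm.sleep(.35); print(t,np.round(arm.read_contact_force(),2))
arm.sleep(.5)
s=shot('side','s6.png');w=shot('wrist','w6.png')
a=cv2.resize(s['img'][90:270,220:400],(400,400));b=cv2.resize(w['img'],(400,300));b=np.vstack([b,np.zeros((100,400,3),np.uint8)])
cv2.imwrite('pics/v6.png',np.hstack([a,b])[:,:,::-1]);print(arm.read_time_s())
```

```text
20 [-0.51  0.21 -2.88]
24 [-0.14 -0.3  -2.94]
28 [-0.33 -0.15 -4.32]
32 [ 0.17  0.34 -2.06]
37 [ 0.1   0.41 -1.77]
43 [-1.17 -0.35 -0.77]
50 [ 0.22  0.18 -1.5 ]
32.0083
```

View pics/v6.png

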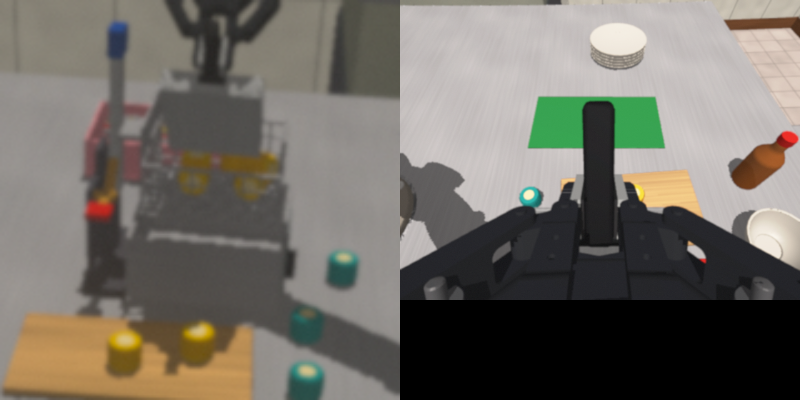

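The basket holds the rounds, and the measured weight matches the empty tray. I level it, take it back and set it on the mat.

Run:
```python
from h import *
yaw=TH-np.pi/2
def go(fy,z,t,feed):
    p,q=tcp_for_front(BC+SY*fy+[0,0,z],yaw,np.radians(t),1); arm.move_l(p,feed=feed,attitude=q)
go(.04,.235,50,.1);go(.06,.25,0,.1);go(.16,.25,0,.12)
my=np.radians(-2.3)
q=tool_of(tray_rot(my,0),1);P=np.array([.4378,.2390,.018])
arm.move_l(P+[0,0,.15],feed=.12,attitude=q)
d=shot('top','t7.png');w=shot('wrist','w7.png')
arm.move_l(P+[0,0,.03],feed=.1);arm.sleep(.2)
print(arm.move_l(P-[0,0,.001],feed=.03,force_limit=4),arm.read_ee_pos(),arm.read_contact_force())
arm.open_jaws();arm.sleep(.3)
arm.move_l(P+[0,0,.22],feed=.15)
w=shot('wrist','w8.png');d=shot('top','t8.png')
a=cv2.resize(w['img'],(430,322));b=d['img'][150:311,140:450];b=cv2.resize(b,(370,192));b=np.vstack([b,np.zeros((130,370,3),np.uint8)])
cv2.imwrite('pics/v8.png',np.hstack([a,b])[:,:,::-1]);print(arm.read_time_s())
for nm,x in(('top',d),('wrist',w)):
  m,bl=blobs(x,(20,120,120),(34,255,255),30)
  print(nm,[(int(a),c.tolist(),onz(x,c,.044)[:2].round(3).tolist()) for a,c,_ in bl])
```

```text
True [0.43748849 0.23887035 0.01773992] [ 2.80927781e-03 -4.38427063e-01  5.40969880e+00]
42.3583
top [(176, [512.9, 216.8], [0.558, -0.552]), (130, [285.9, 213.6], [0.538, 0.02]), (139, [392.1, 232.3], [0.504, -0.241]), (164, [408.5, 232.2], [0.507, -0.282]), (134, [297.3, 245.5], [0.461, -0.011]), (122, [421.8, 253.8], [0.455, -0.314]), (149, [391.1, 263.1], [0.429, -0.239]), (131, [411.2, 269.6], [0.415, -0.288])]
wrist [(939, [44.0, 211.4], [0.457, -0.007]), (852, [88.6, 276.0], [0.532, 0.025])]
```

View pics/v8.png

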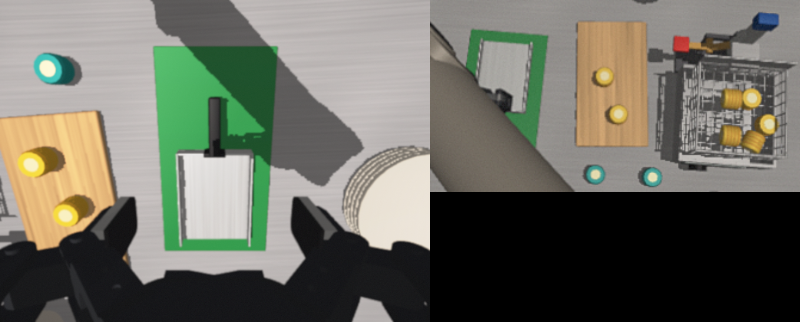

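The tray lies flat and centred on the mat, and all five rounds are in the basket's −y half. Next come the strays, each re-measured just before its grasp.

```bash
cat > pick.py <<'E'
from h import *
import sys
gx,gy,dx,dy=map(float,sys.argv[1:5])
q=quat(np.pi/2+TH); qr=quat(TH+np.pi if len(sys.argv)>5 else TH)
R=BC+SX*dx+SY*dy
print(planner.solve_ik([gx,gy,.02],q),planner.solve_ik(R+[0,0,.158],qr))
arm.move_pose([gx,gy,.2],q)
d=shot('side')
m,bl=blobs(d,(20,120,120),(34,255,255),60)
c=[onz(d,c,.041)[:2] for a,c,_ in bl]; c=min(c,key=lambda p:np.hypot(p[0]-gx,p[1]-gy)); print('side',c)
if np.hypot(c[0]-gx,c[1]-gy)>.012: sys.exit('moved')
arm.move_l([gx,gy,.06],feed=.15)
print(arm.move_l([gx,gy,.017],feed=.06,force_limit=10),arm.read_ee_pos())
arm.grab();print('open',arm.read_opening())
arm.move_l([gx,gy,.25],feed=.15);print('open',arm.read_opening())
arm.move_l(R+[0,0,.26],feed=.15,attitude=qr)
print(arm.move_l(R+[0,0,.158],feed=.08,force_limit=12),arm.read_ee_pos(),arm.read_opening())
arm.open_jaws();arm.sleep(.4)
arm.move_l(R+[0,0,.26],feed=.12)
print(arm.read_time_s())
E
python3 pick.py .538 .020 .018 .045
```

```text
[ 0.51734873  0.58297205 -0.80565379  1.97235978  0.57007535  0.82674912
  0.92275737] [ 1.14619599  0.39057423 -1.05992121  1.91913321  0.39101434  1.05801955
 -0.11936136]
side [0.5326905  0.02150103]
False [0.53825632 0.02020783 0.01715286]
open 0.4244457099654613
open 0.4220295030464955
False [ 0.48245133 -0.18239288  0.15854694] 0.4241185095777299
52.6167
```

```bash
python3 pick.py .461 -.011 -.018 .045
python3 - <<'E'
from h import *
arm.move_pose([.5,.05,.35],quat(np.pi/2+TH))
d=shot('top','t9.png');w=shot('wrist','w9.png')
m,bl=blobs(d,(20,120,120),(34,255,255),30);print([(int(a),c.tolist()) for a,c,_ in bl])
a=cv2.resize(w['img'],(400,300));b=cv2.resize(d['img'][120:330,130:450],(400,262));b=np.vstack([b,np.zeros((38,400,3),np.uint8)])
cv2.imwrite('pics/v9.png',np.hstack([a,b])[:,:,::-1])
E
```

```text
[ 0.65604337  0.48288226 -0.86574392  2.14851921  0.54937726  0.74400787
  0.95807818] [ 0.89764324  0.21906305 -0.67735311  1.99909486  0.16506693  0.97708431
  0.09900409]
side [ 0.4537973  -0.01121566]
False [ 0.46120913 -0.01083448  0.01708969]
open 0.42624045884947476
open 0.4242689771843713
False [ 0.44647729 -0.18091404  0.1585288 ] 0.4275222984603833
63.0
[(183, [512.9, 217.1]), (136, [392.1, 231.6]), (165, [408.5, 232.2]), (156, [377.4, 246.0]), (124, [421.7, 253.7]), (150, [391.2, 263.2]), (128, [376.3, 267.0]), (130, [410.8, 269.7])]
```

View pics/v9.png

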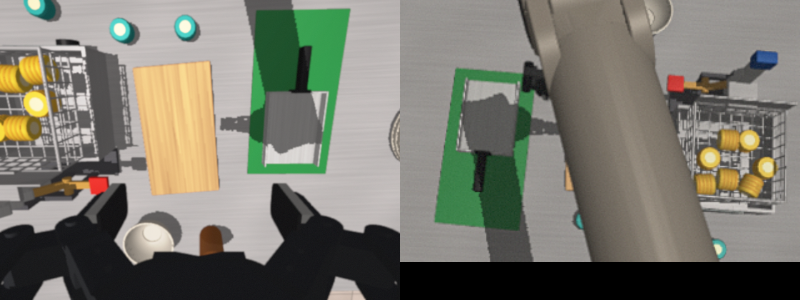

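All seven rounds are in the basket, the board is empty and the tray is on its mat. Now I press the red pad with closed fingers, at its outer corner so the hand stays clear of the basket's back plate.

Run:
```python
from h import *
q=quat(np.pi/2+TH);P=np.array([.596,-.115,.128])
def gz():
    s=shot('side');b=blobs(s,(105,100,40),(130,255,255),20)[1]
    if not b: return None
    o,v=ray(s,b[0][1]);return round((o+v*(-.231-o[1])/v[1])[2],3)
arm.grab();print('grip z',gz())
arm.move_pose(P+[0,0,.2],q)
arm.move_l(P+[0,0,.03],feed=.12)
print(arm.move_l(P+[0,0,-.021],feed=.03,force_limit=25),arm.read_ee_pos(),arm.read_contact_force())
for i in range(6): arm.sleep(.6);print(gz(),np.round(arm.read_contact_force(),1))
s=shot('side','s10.png');d=shot('top')
a=cv2.resize(s['img'][90:270,220:400],(400,400));b=cv2.resize(d['img'][140:320,300:460],(360,400))
cv2.imwrite('pics/v10.png',np.hstack([a,b])[:,:,::-1]);print(arm.read_time_s())
```

```text
grip z 0.299
False [ 0.5961292  -0.11491582  0.10715183] [-0.24305336  2.19331352  1.9469621 ]
None [-0.3  2.3  1.7]
None [1.3 3.1 1.5]
None [0.2 1.3 1.2]
None [0.7 1.6 0.2]
None [0.6 1.1 0.8]
None [0.7 1.  1.3]
73.1167
```

View pics/v10.png

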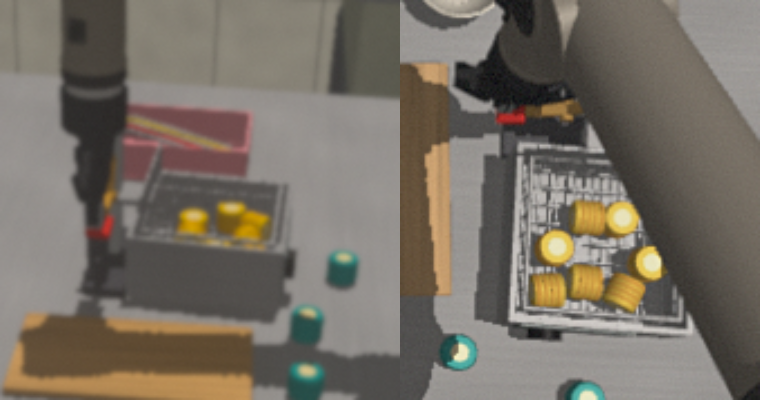

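The basket has sunk to the well's rim, with all seven rounds inside. I release the pad and measure the grip height.

Run:
```python
from h import *
arm.move_l([.596,-.115,.128+.2],feed=.1);arm.move_pose([.45,.05,.35],quat(np.pi/2+TH))
arm.sleep(.5)
s=shot('side','s11.png');d=shot('top','t11.png')
b=blobs(s,(105,100,40),(130,255,255),20)[1]
for a,c,_ in b:
    o,v=ray(s,c);print('grip z',c,(o+v*(-.231-o[1])/v[1]))
print('pad', [ (c.tolist(),onz(s,c,.128)) for a,c,_ in blobs(s,(0,150,80),(6,255,255))[1]])
m,bl=blobs(d,(20,120,120),(34,255,255),30);print([(int(a),c.tolist()) for a,c,_ in bl])
a=cv2.resize(s['img'][90:370,140:400],(400,430));b=cv2.resize(d['img'][90:310,140:450],(400,284));b=np.vstack([b,np.zeros((146,400,3),np.uint8)])
cv2.imwrite('pics/v11.png',np.hstack([a,b])[:,:,::-1]);print(arm.read_time_s(),arm.read_contact_force())
```

```text
grip z [272.2 135.9] [ 0.58797118 -0.231       0.21615808]
pad [([264.3, 184.3], array([ 0.59041213, -0.11681327,  0.128     ])), ([171.1, 207.5], array([0.79004135, 0.03654606, 0.128     ]))]
[(178, [512.9, 217.3]), (41, [378.7, 237.0]), (77, [384.9, 237.7]), (129, [397.9, 237.9]), (136, [369.0, 250.8]), (112, [410.8, 257.6]), (125, [381.5, 266.7]), (43, [367.3, 270.4]), (38, [371.7, 269.8]), (109, [399.6, 272.3])]
76.9667 [ 0.51735553  0.00168421 -0.04043952]
```

View pics/v11.png

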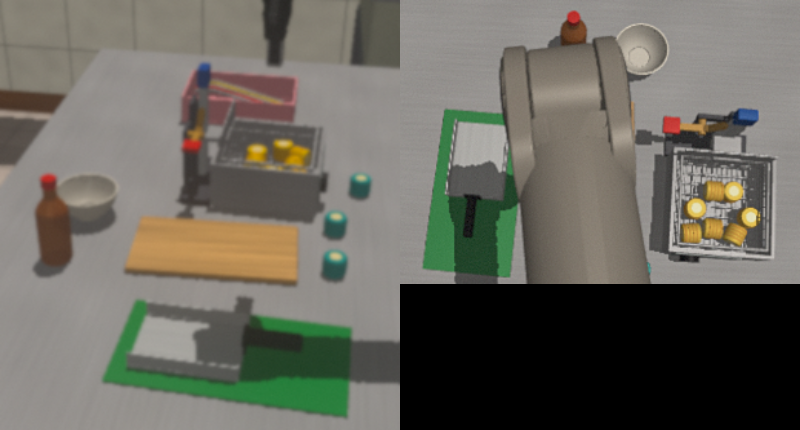

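The grip dropped 7.1 px from its first-tooth position, about 21-22 mm, so the basket is fully home. The pad is back up, the tray is flat on its mat, and the bottle and bowl are where they were.

```bash
python3 -c "
from h import *
arm.close_job()"
```

```text
the job is handed in; nothing more can be done
```

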